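# Clamp a wooden case on the bench with a quarter-turn T-slot stop

### The job

Hold the dark wooden brush case fast for lacquering: take the stop with the flat wing handle out of the parking block, drop its T-head into the slot of the aluminium rail on the open side of the case and slide it along so that its collar pushes the case gently but firmly home against the wooden fence. Holding it there, press the stop down against its spring, twist it a quarter turn clockwise (seen from above) to lock it, and let go. The case must end square and tight between fence and stop; never press hard on case or rail, and leave the other things where they are.

Things in the scene. Friction and masses are not known exactly. Their poses are not given: they have to be found in the camera images.
- stop: quarter-turn T-slot stop, steel, 92 mm tall, 0.28 kg, upright in any one of the block's three holes. Origin: on its axis, underside of the T-head; z up. Head: bar 26 mm long (y), 12 wide (x), 7 high (z 0 to 7), two diagonal corners relieved: under the lips it turns clockwise from above, to a stop near 98 deg (anticlockwise it jams near 50). Neck 10 mm round.
- stop_wing (a point): grip point of the stop's handle, on its axis at z 80 mm: a flat steel wing 40 mm long (x, square across the T-head: wing across the slot lets the head in, wing along the slot shows it locked), 12 mm thick (y), 28 mm high (z 64 to 92 mm). Grasp it across the 12 mm from above.
- stop_seat (a point): on the stop's axis at z 9.5 mm: underside of its collar at rest. The collar, an aluminium cylinder 40 mm across and 36 mm high, sits on the rail and is also the face that bears on the case. It is sprung: it slides up the stem by at most 6 mm, then a hard stop; the spring pushes it down with 6 N at rest and 2 N more per mm.
- board: clamping board, fixed, 200 (x) by 340 (y) by 30 mm thick. Origin: centre of its top face; y runs along the slot towards the fence, z up. In a 55 mm wide groove down its middle lies an aluminium T-slot rail 38 mm wide, as long as the board, its top flush. The rail is adjustable: parallel to y, but its middle is up to 8 mm to either side of the board's middle line (not measured: look or feel).
- board_open (a point): middle of the board's top edge at its open end (board y -170 mm). Rail section: slot 13.6 mm wide, lips 5 mm thick, below them a channel 27.4 mm wide and 15 mm high. Wing across the slot, the head drops 9.5 mm until the collar sits on the rail; pressed 3.5 to 5 mm further (13 to 16 N) it clears the lips (5 mm) and can turn; let go, the spring draws it up under them and it stays.
- case: the work: dark hardwood case 160 mm (x, across the slot) by 50 mm (y, along the slot) by 36 mm high, loose, about 0.3 to 0.65 kg, lying over the rail, a little askew, 10 to 28 mm short of the fence. Origin: centre of its underside; z up.
- case_far (a point): middle of the lower edge of the case's face towards the fence (case y +25 mm)
- case_near (a point): middle of the lower edge of the case's face towards the stop (case y -25 mm); the stop's collar bears here
- fence: wooden fence fixed across the board near its +y end, 190 mm wide, 34 mm high, square to the slot. Origin: foot of its face towards the case, on the board's middle line; its y points away from the case. Its place along the board varies.
- rack: wooden parking block, fixed, 290 mm (x) by 80 mm (y) by 40 mm high, three blind holes 32 mm across and 20 mm deep at x -95, 0 and +95 mm; the stop's collar rests on its top, head in the hole. Origin: centre of its underside.
- dog_a: plain round steel bench dog parked in the block, standing 43 mm above it, flat round cap 34 mm across, no wing; leave alone
- dog_b: a second bench dog like dog_a; leave alone
- sander: cork sanding block 35 x 60 x 26 mm lying on the board's near corner; leave alone
- brush: lacquer brush 170 mm long lying on the bench beyond the fence; leave alone
- stone_a: pale whetstone 100 x 32 x 15 mm lying on the board near its open end (+x side); leave alone
- lacquer: amber jar 60 mm across, 85 mm high; leave alone
- mallet: hammer lying on the bench; leave alone
There are look-alikes about, which are no part of the job. Leave any orange, pink or yellow look-alike of the case alone.

How it is judged:
By the outcome, as a careful person would: the job done as asked, in the order asked, and still so for the second after the job is handed in, with the robot touching nothing.
It also fails if it takes over 72 s, if anything falls off the work surface, if the arm or the gripper's body presses on something with over 40 N, if the wrist force passes 120 N, or if a joint passes its speed limit or range.

### The arm

A 6-joint arm with a two-finger parallel gripper is mounted at the origin on the work surface. World frame = base frame: x ahead of the robot, y to its left, z up, the work surface at z = 0. Lengths are in m, angles in degrees, forces in N, time in s.
With the tool pointing down it reaches from about 0.4 to 0.825 m from the base axis. Payload 7 kg.
Tool frame: the origin (TCP) lies between the finger pads; the fingertips stand 25 mm ahead of it and the grasp point (between the pads) lies 6 mm ahead of it; z points along the fingers, y is the line along which they close (so a half turn about z gives the same grasp; the last joint's range is limited). The gripper opens to 88 mm and grips with 3 to 60 N. Pads are 19 mm wide; open, the fingers measure 130 mm over their backs; the gripper's body (78 mm by 193 mm) begins 47 mm behind the grasp point.
Start: joints at [85.319, 20.546, 0.682, 0, -70.136, -16.507], TCP at [0.244, 0.629, 0.252] pointing down, gripper open.
Joint ranges: [-176.03, 176.03], [-82.01, 121.73], [-58.28, 71.71], [-173.87, 95.51], [-174.79, -0.11], [-173.66, 173.66]. Speed limits (degrees/s): [136.94, 136.94, 172.46, 180, 180, 180].

### API

Orientations are given as [roll, pitch, yaw] about the fixed x, y, z axes, in that order (R = Rz(yaw) Ry(pitch) Rx(roll)).
In Python, from plant import status, optics, job gives the robot as it stands. The module is installed in compiled form; this text tells all that it offers.
- The arm moves only by the tool drive_effector, called after "Call:" by a JSON object that holds its "name" and its "arguments". Schema: {"type":"object","properties":{"rows":{"type":"object","properties":{"plan":{"type":"array","items":{"type":"array","items":{"type":"number"},"minItems":5,"maxItems":5},"minItems":1,"maxItems":8}},"additionalProperties":false,"required":["plan"]},"only":{"type":"string"},"quiet":{"type":"boolean"},"lines":{"type":"string"}},"required":["rows"],"additionalProperties":false}. rows is an object whose key "plan" holds a list of rows, 1 to 8 of them, each of 5 numbers: dx, dy, dz in units of 100 mm, then a turn about the tool's z in units of 4 degrees, then the finger opening in m; each row is the pose to reach, as a shift and turn from the pose commanded when the call began, along the tool's axes at that moment; what a row does not reach only later rows make up. A row lasts 1/8 s, in which the tool goes at most 0.0625 m and 10.7 degrees, less where a joint would pass 70% of its speed; a pose out of reach is approached as far as the arm can. The fingers move at their own pace and stop on an object; the grip force is fixed at half the most. Time passes only in rows, so rows that do not move let the fingers close. The tool returns the time, the measured TCP pose, the force, the opening and the grip force at its end. only (a regular expression) keeps the lines of the reply that match it, lines (a string "A,B") keeps lines A to B, and quiet returns only ok. Input that does not fit is refused with a message, and nothing moves.
- status.get_obs(): the state, without advancing time (a new reading comes with each control period).
- optics.snapshot(name): name is "scene" or "top" or "wrist"; returns a dict with "frame" (480x640x3 uint8, red, green, blue), "z_map" (480x640 float32, m along the optical axis (not along the pixel's ray), 0 where there is no reading), "fovy" (degrees; the focal length in pixels is half the picture's height over the tangent of half this angle, whatever the lens; pixels are square), "cx", "cy" (the principal point, pixels), "k1" (the pictures are not rectified: a ray, as slopes to the right and down, at radius r is drawn at 1 + k1 r^2 times it, then the intrinsics apply), "R" (3x3) and "t" (3): a world point X has camera coordinates R X + t; the wrist camera has in their place "T_tool_cam" (4x4, takes a point from camera to tool coordinates, whose origin is the TCP and whose axes are the flange's). Camera axes: x right, y down, z forward; pixel columns grow to the right and rows downward; lengths in m; the calibration is good to about 2 mm. A picture is of the moment at which its call begins: read the wrist's pose just before it.
- job.close_job(): hands the job in; it is judged then, once.
The state is a dict: "clock": time; "joint_pos": joint angles; "qvel": joint speeds; "tau": joint torques, N m; "tool_pos": TCP position; "orientation": TCP orientation; "force": force on the tool from outside, world axes, zero at the start; "moment": the same for the moment, N m; "opening": finger opening in m; "gripper_force": force on a finger pad.
Only numpy, scipy, OpenCV 4.12 (cv2) and the standard library are available. Lean on these libraries where they do the work, as an engineer would, in place of code of your own. Each camera call takes 0.05 s, during which the arm holds its last target. There are 200 camera calls.

## Working session

There is one attempt and no reset: what is moved stays moved. The work goes in short steps, Python scripts to look and compute and a tool call to move; the robot and the scene stay as the last step left them, time stands still between calls to the robot, and variables do not carry over. Pictures are saved under pics/ and viewed, at most 10 in all, crops included, and the job is handed in when it is done.

```bash
mkdir -p pics; cat > h.py <<'E'
import numpy as np, cv2, pickle
from plant import status, optics, job
from scipy.spatial.transform import Rotation as Ro
def snap(name, fn=None):
    o=status.get_obs(); s=optics.snapshot(name)
    if 'R' in s: R,t=np.array(s['R']),np.array(s['t'])
    else:
        T=np.array(s['T_tool_cam']); W=np.eye(4); W[:3,:3]=Ro.from_euler('xyz',o['orientation'],degrees=True).as_matrix(); W[:3,3]=o['tool_pos']
        M=np.linalg.inv(W@T); R,t=M[:3,:3],M[:3,3]
    f=240/np.tan(np.radians(s['fovy'])/2)
    d=dict(R=R,t=t,f=f,cx=s['cx'],cy=s['cy'],k1=s['k1'],z=s['z_map'],im=s['frame'])
    if fn:
        cv2.imwrite('pics/'+fn+'.png',s['frame'][:,:,::-1]); pickle.dump(d,open('pics/'+fn+'.pkl','wb'))
    return d
def load(fn): return pickle.load(open('pics/'+fn+'.pkl','rb'))
def ray(d,u,v):
    xd,yd=(u-d['cx'])/d['f'],(v-d['cy'])/d['f']; x,y=xd,yd
    for _ in range(20):
        g=1+d['k1']*(x*x+y*y); x,y=xd/g,yd/g
    return np.array([x,y,1.])
def px(d,u,v,z=None):
    "world point from depth map (median 3x3) or at plane height z"
    r=ray(d,u,v)
    c=-d['R'].T@d['t']
    if z is None:
        u,v=int(round(u)),int(round(v)); p=d['z'][v-1:v+2,u-1:u+2]; return c+d['R'].T@(r*np.median(p[p>0]))
    w=d['R'].T@r; return c+w*(z-c[2])/w[2]
def proj(d,X):
    p=d['R']@np.array(X)+d['t']; x,y=p[0]/p[2],p[1]/p[2]; g=1+d['k1']*(x*x+y*y)
    return d['f']*x*g+d['cx'],d['f']*y*g+d['cy']
def tri(obs):
    "obs: list of (d,u,v)"
    A=np.zeros((3,3));b=np.zeros(3)
    for d,u,v in obs:
        w=d['R'].T@ray(d,u,v); w/=np.linalg.norm(w); P=np.eye(3)-np.outer(w,w); A+=P; b+=P@(-d['R'].T@d['t'])
    return np.linalg.solve(A,b)
E
python3 - <<'E'
from h import *
for n in('scene','top','wrist'):
    d=snap(n,n+'0'); print(n,-d['R'].T@d['t'],d['R'].round(2).tolist(),d['f'],d['k1'])
print(status.get_obs())
E
```

```text
scene [ 1.17474658 -0.43643846  1.01920168] [[0.49, 0.87, 0.01], [0.66, -0.36, -0.66], [-0.58, 0.33, -0.75]] 523.4606754744428 0.009740843632053518
top [ 0.30266448 -0.01840901  1.34095885] [[0.01, -1.0, 0.0], [-0.99, -0.01, -0.14], [0.14, 0.0, -0.99]] 571.4317226341617 0.03558550272046491
wrist [0.30813214 0.60431463 0.38457458] [[-0.36, -0.93, 0.0], [-0.9, 0.35, 0.25], [-0.24, 0.09, -0.97]] 381.98675622526633 -0.048380993564554664
{'clock': 0.15, 'joint_pos': array([ 8.53203868e+01,  2.05815463e+01,  6.46649495e-01, -1.32726353e-02,
       -7.01350952e+01, -1.65062125e+01]), 'qvel': array([ 0.15124444, -0.09615992,  0.04974856,  0.12789487,  0.01658274,
       -0.08903631]), 'tau': array([-2.41026619e-04, -5.83273780e+01,  2.93288380e+01,  7.00101390e+00,
        8.81132204e-03, -1.12223759e-04]), 'tool_pos': array([0.24385744, 0.62906368, 0.25085363]), 'orientation': array([ 1.79929347e+02, -7.92306309e-03, -2.11903385e+01]), 'force': array([ 0.10993219, -0.9658415 ,  0.39808765]), 'moment': array([0.03594007, 0.04351865, 0.01974726]), 'gripper_force': 0.0, 'opening': 0.08736635431132093}
```

View pics/top0.png

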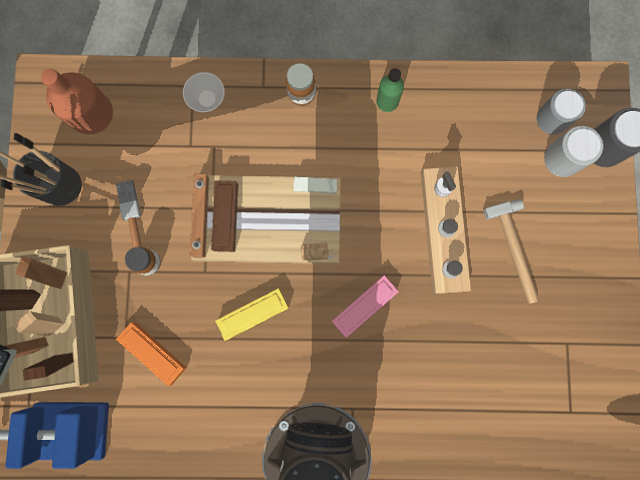

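View pics/scene0.png

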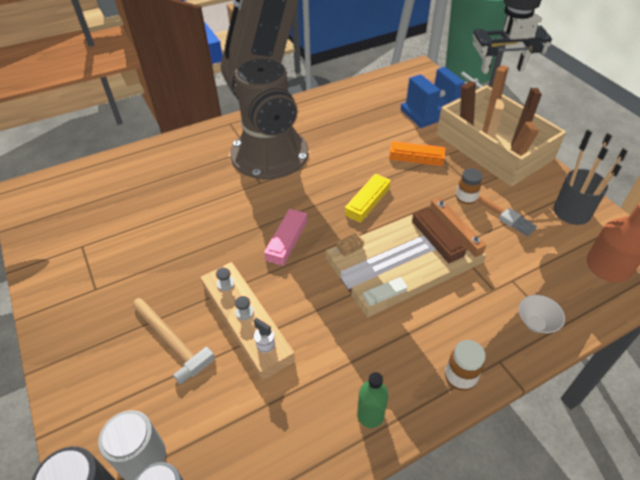

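The top view shows the board at u 193–340, v 175–263, with the fence at its left end (u≈200), the case at u≈225 and the slot at v≈220. The rack is at u 425–470, with the winged stop in the uppermost hole (≈446,183). Next, enlarged crops.

```bash
python3 - <<'E'
from h import *
t=load('top0')['im'];s=load('scene0')['im']
a=cv2.resize(t[165:275,185:345],None,fx=5,fy=5,interpolation=cv2.INTER_CUBIC)[:, :800]
cv2.imwrite('pics/c1.png',a[:,:,::-1])
b=cv2.resize(t[160:210,420:480],None,fx=6,fy=6,interpolation=cv2.INTER_CUBIC)
c=cv2.resize(s[300:360,235:305],None,fx=5,fy=5,interpolation=cv2.INTER_CUBIC)
m=np.zeros((300,720,3),np.uint8); m[:300,:360]=b; m[:300,365:715]=c
cv2.imwrite('pics/c2.png',m[:,:,::-1])
d=load('top0')
for u,v in [(200,215),(225,215),(270,200),(270,245),(446,183),(447,205),(449,226),(453,268),(450,250)]: print(u,v,px(d,u,v).round(4))
E
```

```text
200 215 [0.5394 0.2717 0.0642]
225 215 [0.5393 0.2144 0.0688]
270 200 [0.5829 0.1175 0.0326]
270 245 [0.4774 0.1151 0.0293]
446 183 [ 0.6097 -0.2778  0.1082]
447 205 [ 0.5748 -0.294   0.0383]
449 226 [ 0.5175 -0.2878  0.0849]
453 268 [ 0.4241 -0.2954  0.0828]
450 250 [ 0.4694 -0.2987  0.0405]
```

View pics/c1.png

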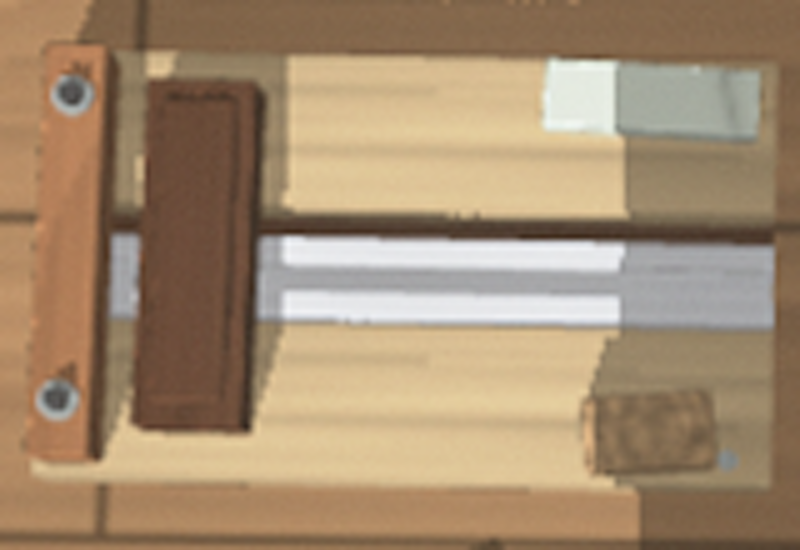

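View pics/c2.png

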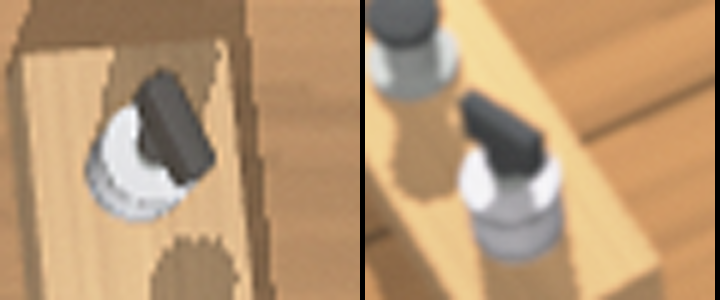

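The case sits slightly askew, about 8–10 mm short of the fence. The slot is at c1 v≈281, the open end at u≈775. The wing is oriented roughly 23° from world x, on the uppermost (+x) hole. Triangulating it now.

```bash
python3 - <<'E'
from h import *
t=load('top0');s=load('scene0')
o=status.get_obs()
# wing top centre in the two crops
P=tri([(t,420+178/6,160+124/6),(s,235+136/5,300+122/5)]);print('wing',P, px(t,420+178/6,160+124/6,.1225),px(s,235+136/5,300+122/5,.1225))
R=Ro.from_euler('xyz',o['orientation'],degrees=True).as_matrix()
print(R.T@(np.array([.605,-.285,.30])-o['tool_pos']))
c=lambda u,v,z:px(t,185+u/5,165+v/5,z).round(4)
print('slot',c(285,281,.03),c(770,284,.03)); print('rail edges',c(300,235,.03),c(300,322,.03),c(765,242,.03),c(765,327,.03))
print('board corners',c(775,62,.03),c(770,488,.03),c(32,470,.03),'fence top face edge',c(112,48,.064),c(98,458,.064))
print('case top',c(150,82,.066),c(262,85,.066),c(248,432,.066),c(133,428,.066))
E
```

```text
wing [ 0.61365903 -0.28336542  0.11521413] [ 0.61138113 -0.2828432   0.1225    ] [ 0.61870351 -0.28359033  0.1225    ]
[ 0.66713479  0.72177775 -0.04816411]
slot [0.5323 0.1815 0.03  ] [ 0.5337 -0.0441  0.03  ]
rail edges [0.5542 0.1752 0.03  ] [0.5131 0.1739 0.03  ] [ 0.5536 -0.0416  0.03  ] [ 0.5134 -0.042   0.03  ]
board corners [ 0.6397 -0.0455  0.03  ] [ 0.4383 -0.045   0.03  ] [0.4426 0.2948 0.03  ] fence top face edge [0.6336 0.2588 0.064 ] [0.4447 0.2575 0.064 ]
case top [0.6174 0.2405 0.066 ] [0.6167 0.1894 0.066 ] [0.457  0.1904 0.066 ] [0.4582 0.2419 0.066 ]
```

Careful with the scale: shifts go in units of 100 mm and turns go in units of 4 degrees. That gives: 0.308 m is 3.08, 0.28 m is 2.8, -44 degrees is -11.

Call:
{"name": "drive_effector", "arguments": {"rows": {"plan":[[0,0,-0.5,0,0.087],[0.4,0.44,-0.5,0,0.087],[0.8,0.88,-0.5,-2.5,0.087],[1.2,1.32,-0.5,-5,0.087],[1.6,1.76,-0.5,-7.5,0.087],[2,2.2,-0.5,-10,0.087],[2.4,2.64,-0.5,-11,0.087],[2.8,3.08,-0.5,-11,0.087]]}}}

```text
clock: 1.15
tool_pos: [0.3939, 0.2391, 0.3017]
orientation: [-180.0, -0.0, 22.9]
force: [1.1, 0.0, 0.3]
opening: 0.0871
gripper_force: 0.0
```

```bash
python3 - <<'E'
from h import *
o=status.get_obs(); print(o['joint_pos'])
R=Ro.from_euler('xyz',o['orientation'],degrees=True).as_matrix()
print(R.T@(np.array([.613,-.283,.30])-o['tool_pos']))
E
```

```text
[ 5.58531534e+01 -2.04309927e+00 -2.03088443e+01  2.75153868e-04
 -7.17070202e+01  5.70472214e+01]
[-0.00132834  0.56618022  0.00152899]
```

To row units: 0.48 m is 4.8, 0.42 m is 4.2.

Call:
{"name": "drive_effector", "arguments": {"rows": {"plan":[[0,0.6,0,0,0.087],[0,1.2,0,0,0.087],[0,1.8,0,0,0.087],[0,2.4,0,0,0.087],[0,3,0,0,0.087],[0,3.6,0,0,0.087],[0,4.2,0,0,0.087],[0,4.8,0,0,0.087]]}}}

```text
clock: 2.15
tool_pos: [0.5802, -0.2035, 0.3014]
orientation: [-180.0, 0.0, 22.8]
force: [1.2, 0.7, 0.9]
opening: 0.087
gripper_force: 0.0
```

Call:
{"name": "drive_effector", "arguments": {"rows": {"plan":[[0,0.4,0.2,0,0.087],[0,0.8,0.5,0,0.087],[0,0.85,0.5,0,0.087],[0,0.85,0.5,0,0.087]]}}}

```text
clock: 2.65
tool_pos: [0.6128, -0.2801, 0.2514]
orientation: [-180.0, 0.0, 22.8]
force: [-0.3, -0.2, 0.5]
opening: 0.0871
gripper_force: 0.0
```

```bash
python3 - <<'E'
from h import *
o=status.get_obs(); print(o['joint_pos'])
d=snap('wrist','w1')
for z in(.1225,.0855,.04): print(proj(d,[.6137,-.2834,z]))
E
```

```text
[-8.02444499e+00  2.04568882e+01  5.20001612e-01  9.97852489e-03
 -7.01005369e+01  1.20791594e+02]
(np.float64(319.0400853545995), np.float64(238.17048895485317))
(np.float64(318.5550392766212), np.float64(226.45788056827473))
(np.float64(318.09373471561173), np.float64(215.32749899851677))
```

View pics/w1.png

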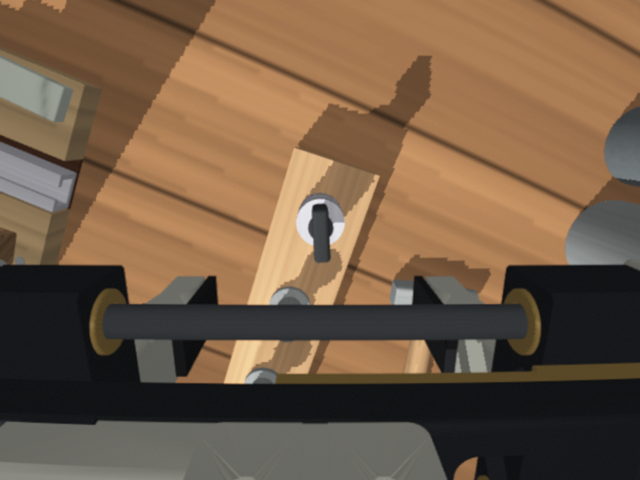

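The wing appears near-vertical at (320,205)–(322,262), nearly aligned with tool x. I'll get its pose from the depth mask from this view and from the top camera.

```bash
cat >> h.py <<'E'
def cloud(d,box):
    u0,u1,v0,v1=box; u,v=np.meshgrid(np.arange(u0,u1),np.arange(v0,v1)); Z=d['z'][v0:v1,u0:u1]; r=ray(d,u,v) if 0 else None
    xd,yd=(u-d['cx'])/d['f'],(v-d['cy'])/d['f'];x,y=xd,yd
    for _ in range(20):
        g=1+d['k1']*(x*x+y*y);x,y=xd/g,yd/g
    P=np.stack([x*Z,y*Z,Z],-1)-d['t']; return P@d['R'], Z>0
E
python3 - <<'E'
from h import *
for n,b in(('w1',(280,370,180,280)),('top0',(425,475,165,205)),('scene0',(240,300,305,360))):
    d=load(n);P,m=cloud(d,b)
    q=P[m&(P[...,2]>.113)&(P[...,2]<.135)]
    print(n,len(q),'z95',np.percentile(P[m][:,2],[95,98,99.5]).round(4))
    if len(q)<5: continue
    (c,(w,h),a)=cv2.minAreaRect((q[:,:2]*1000).astype(np.float32)); e=np.linalg.eigh(np.cov(q[:,:2].T))[1][:,1]
    print(np.round(c,1),w,h,a,'mean',q.mean(0).round(4),'ang',np.degrees(np.arctan2(e[1],e[0])))
d=load('w1');P,m=cloud(d,(280,370,180,280))
im=cv2.resize(d['im'][180:280,280:370],None,fx=6,fy=6,interpolation=cv2.INTER_CUBIC);cv2.imwrite('pics/c3.png',im[:,:,::-1])
q=P[m&(abs(P[...,2]-.0765)<.006)];print('collar top',q.mean(0),len(q), cv2.minEnclosingCircle((q[:,:2]*1000).astype(np.float32)))
E
```

```text
w1 910 z95 [0.1228 0.1235 0.1242]
[ 615.4 -283.9] 39.462406158447266 11.990236282348633 25.820711135864258 mean [ 0.6166 -0.2833  0.1225] ang -154.2833073975686
top0 109 z95 [0.1162 0.1232 0.1258]
[ 614.2 -283.2] 40.02490234375 13.224204063415527 23.439844131469727 mean [ 0.6131 -0.2822  0.1219] ang -154.4284826738861
scene0 127 z95 [0.1048 0.1212 0.1239]
[ 616.  -284.6] 40.02435302734375 13.2654447555542 26.15913200378418 mean [ 0.6177 -0.2847  0.1208] ang -152.53011008599339
collar top [ 0.61765781 -0.28255261  0.07657189] 1019 ((615.1282958984375, -284.09173583984375), 20.167827606201172)
```

View pics/c3.png

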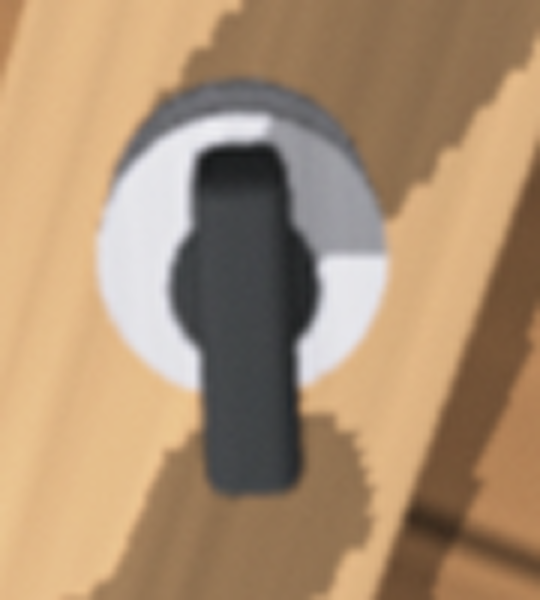

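Crop: the wing runs from (238,150) to (252,490), about 3° off the tool's x axis, and the stop stands upright with its collar on the block. From the depth data the axis is at (0.6153, −0.2839), the wing yaw is 25.8° and its top is at 0.1225. Descending to grasp.

Call:
{"name": "drive_effector", "arguments": {"rows": {"plan":[[0.01,0.045,0.3,-0.75,0.06],[0.01,0.045,0.8,-0.75,0.05],[0.01,0.045,1.2,-0.75,0.05],[0.01,0.045,1.35,-0.75,0.05],[0.01,0.045,1.35,-0.75,0.05],[0.01,0.045,1.35,-0.75,0.0],[0.01,0.045,1.35,-0.75,0.0],[0.01,0.045,1.35,-0.75,0.0]]}}}

```text
clock: 3.7
tool_pos: [0.6159, -0.2837, 0.1177]
orientation: [179.9, -0.1, 25.8]
force: [-1.2, -0.2, -1.0]
opening: 0.0255
gripper_force: 0.0
```

Call:
{"name": "drive_effector", "arguments": {"rows": {"plan":[[0,0,0,0,0],[0,0,0,0,0],[0,0,0,0,0]]}}}

```text
clock: 4.08
tool_pos: [0.6157, -0.2837, 0.117]
orientation: [180.0, -0.0, 25.8]
force: [-0.3, 0.1, 4.5]
opening: 0.0174
gripper_force: 30.0
```

Call:
{"name": "drive_effector", "arguments": {"rows": {"plan":[[0,0,0,0,0],[0,0,0,0,0],[0,0,0,0,0],[0,0,0,0,0]]}}}

```text
clock: 4.58
tool_pos: [0.6156, -0.2837, 0.1167]
orientation: [180.0, -0.0, 25.8]
force: [0.0, 0.4, 5.2]
opening: 0.0174
gripper_force: 30.0
```

```bash
python3 - <<'E'
from h import *
d=snap('wrist','w2');P,m=cloud(d,(0,640,0,300))
cv2.imwrite('pics/c4.png',d['im'][:,:,::-1])
E
```

```text
(no output)
```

View pics/c4.png

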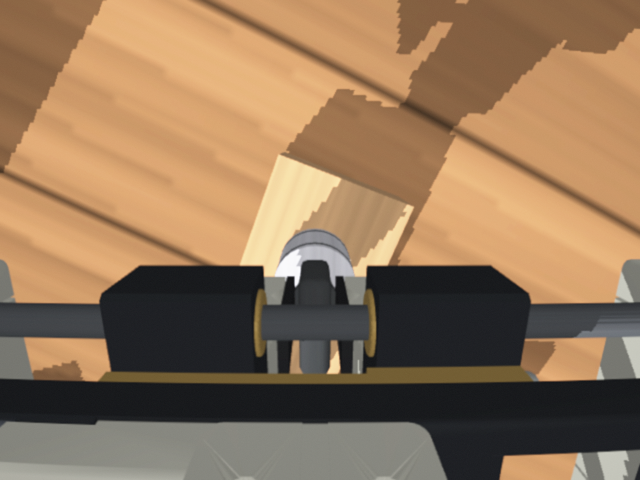

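The fingers closed to 17.4 mm rather than 12 mm. The tips are catching the round hub just below the wing (visible in the earlier crop), so I'll regrip 6 mm higher.

Call:
{"name": "drive_effector", "arguments": {"rows": {"plan":[[0,0,0,0,0.05],[0,0,0,0,0.05],[0,0,0,0,0.05],[0,0,-0.06,0,0.05],[0,0,-0.06,0,0.0],[0,0,-0.06,0,0.0],[0,0,-0.06,0,0.0],[0,0,-0.06,0,0.0]]}}}

```text
clock: 5.62
tool_pos: [0.6154, -0.2836, 0.1225]
orientation: [-180.0, 0.0, 25.8]
force: [-0.5, 0.1, -0.1]
opening: 0.0155
gripper_force: 0.0
```

Call:
{"name": "drive_effector", "arguments": {"rows": {"plan":[[0,0,0,0,0],[0,0,0,0,0],[0,0,0,0,0]]}}}

```text
clock: 6.0
tool_pos: [0.6154, -0.2836, 0.1225]
orientation: [-180.0, 0.0, 25.8]
force: [-0.8, -0.4, -0.7]
opening: 0.0121
gripper_force: 30.0
```

Gripped on the wing (12.1 mm). Lifting and carrying over the board.

To row units: -0.13 m is -1.3, -0.1 m is -1, 25.8 degrees is 6.45.

Call:
{"name": "drive_effector", "arguments": {"rows": {"plan":[[0,0,-0.2,0,0],[0,0,-0.6,0,0],[0,0,-1,0,0],[0,0,-1.3,0,0],[0.1,-0.4,-1.3,1.25,0],[0.2,-0.9,-1.3,3,0],[0.34,-1.4,-1.3,5,0],[0.45,-1.9,-1.3,6.45,0]]}}}

```text
clock: 7.0
tool_pos: [0.5723, -0.0914, 0.252]
orientation: [-180.0, 0.1, -0.2]
force: [0.8, -0.2, -2.7]
opening: 0.0118
gripper_force: 30.0
```

```bash
python3 - <<'E'
from h import *
o=status.get_obs(); R=Ro.from_euler('xyz',o['orientation'],degrees=True).as_matrix()
print(R.T@(np.array([.533,.09,.25])-o['tool_pos']))
E
```

```text
[-0.04006355 -0.18124279  0.00210618]
```

Call:
{"name": "drive_effector", "arguments": {"rows": {"plan":[[-0.1,-0.5,0,0,0],[-0.2,-1,0,0,0],[-0.3,-1.4,0,0,0],[-0.4,-1.75,0,0,0],[-0.4,-1.81,0,0,0],[-0.4,-1.81,0,0,0]]}}}

```text
clock: 7.75
tool_pos: [0.533, 0.0882, 0.2523]
orientation: [180.0, 0.0, 0.1]
force: [0.4, -0.2, -3.5]
opening: 0.0118
gripper_force: 30.0
```

```bash
python3 - <<'E'
from h import *
o=status.get_obs(); print(o['orientation'])
d=snap('wrist','w3'); cv2.imwrite('pics/w3v.png',cv2.resize(d['im'][60:300,80:480],None,fx=2,fy=2,interpolation=cv2.INTER_CUBIC)[:,:,::-1])
P,m=cloud(d,(0,640,0,270))
# stop head & slot via depth
q=P[m&(P[...,2]>.14)&(P[...,2]<.20)&(abs(P[...,0]-.533)<.04)&(abs(P[...,1]-.09)<.05)]; print('held',len(q),q.min(0),q.max(0)) if len(q) else 0
for y in np.arange(-.03,.19,.02):
    k=m&(abs(P[...,1]-y)<.006)&(abs(P[...,0]-.533)<.03)
    q=P[k]; s=q[q[:,2]<.024]; b=q[(q[:,2]>.024)&(q[:,2]<.034)]
    if len(s): print(round(y,2),'slot',np.percentile(s[:,0],[2,98]).round(4),np.median(b[:,2]).round(4),len(s))
E
```

```text
[1.79987527e+02 3.27848427e-02 6.93369766e-02]
held 778 [0.53752711 0.06895163 0.16951789] [0.55273791 0.1074803  0.19996632]
-0.03 slot [0.5136 0.5624] 0.0305 298
-0.01 slot [0.5137 0.5623] 0.0306 292
0.01 slot [0.5259 0.5623] 0.0306 293
0.03 slot [0.5137 0.5622] 0.0307 291
0.05 slot [0.5139 0.5622] 0.0306 308
0.07 slot [0.5143 0.5622] 0.0307 306
0.09 slot [0.5259 0.5622] 0.0307 301
0.11 slot [0.5144 0.5629] 0.0307 303
0.13 slot [0.5144 0.5621] 0.0308 284
0.15 slot [0.5146 0.5621] 0.0307 283
0.17 slot [0.5146 0.5621] 0.0307 285
```

View pics/w3v.png

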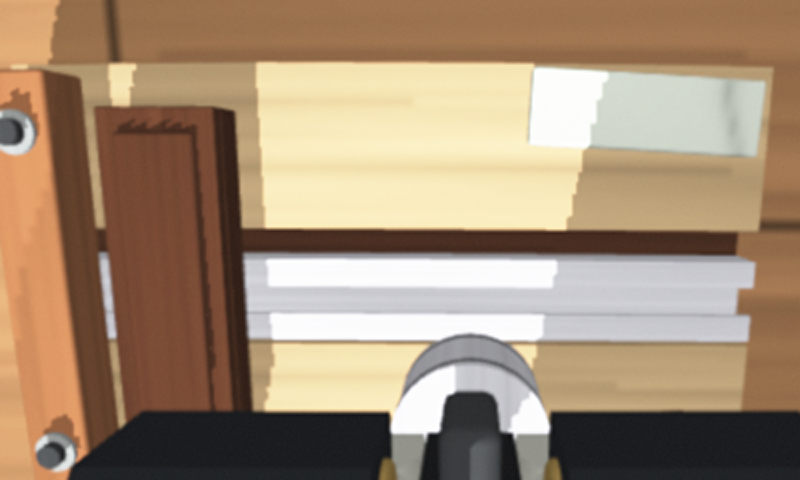

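The view shows the slot between the bright lips (crop v≈287–315), rail shifted towards −x (groove gap on the far side), and the held stop at crop (470,400). Now the slot edges.

```bash
python3 - <<'E'
from h import *
d=load('w3');P,m=cloud(d,(0,640,0,270))
for y in np.arange(-.03,.19,.02):
    k=m&(abs(P[...,1]-y)<.008)&(P[...,0]>.519)&(P[...,0]<.548)
    q=P[k]; s=q[q[:,2]<.027]
    l=P[m&(abs(P[...,1]-y)<.008)&(abs(P[...,2]-.0305)<.002)&(abs(P[...,0]-.533)<.035)][:,0]
    if len(s): print(round(y,2),'slot',s[:,0].min().round(4),s[:,0].max().round(4),'zmin',s[:,2].min().round(4),'far lip',np.min(l[l>.533]).round(4),np.max(l[(l<.556)]).round(4),'near lip',np.max(l[l<.533]).round(4))
# case near face and fence face, top edges
k=m&(abs(P[...,2]-.0665)<.004)&(P[...,1]>.15)&(P[...,1]<.26)
for x in (.54,.56,.58,.60):
    q=P[k&(abs(P[...,0]-x)<.004)]; print('case',x,q[:,1].min().round(4),q[:,1].max().round(4),len(q))
    f=P[m&(abs(P[...,0]-x)<.004)&(P[...,2]>.055)&(P[...,1]>.2)]; 
    h=np.sort(f[:,1]); g=np.argmax(np.diff(h)); print('   gap',h[g].round(4),h[g+1].round(4))
E
```

```text
-0.03 slot 0.5259 0.5385 zmin 0.0077 far lip 0.5425 0.5542 near lip 0.5284
-0.01 slot 0.5258 0.5383 zmin 0.0085 far lip 0.5423 0.5541 near lip 0.5287
0.01 slot 0.5258 0.5385 zmin 0.0088 far lip 0.5423 0.5541 near lip 0.5288
0.03 slot 0.5255 0.5384 zmin 0.0086 far lip 0.5422 0.5545 near lip 0.5289
0.05 slot 0.5257 0.5383 zmin 0.0087 far lip 0.5422 0.5546 near lip 0.5289
0.07 slot 0.5257 0.5383 zmin 0.0083 far lip 0.5422 0.5547 near lip 0.5289
0.09 slot 0.5257 0.5393 zmin 0.008 far lip 0.5424 0.5547 near lip 0.529
0.11 slot 0.5257 0.5393 zmin 0.0087 far lip 0.5432 0.5548 near lip 0.5292
0.13 slot 0.5265 0.5393 zmin 0.0087 far lip 0.5431 0.5549 near lip 0.5292
0.15 slot 0.5266 0.5392 zmin 0.0086 far lip 0.5431 0.5548 near lip 0.5292
0.17 slot 0.5266 0.5394 zmin 0.0082 far lip 0.5432 0.5548 near lip 0.5296
case 0.54 0.1935 0.2435 449
   gap 0.2435 0.2609
case 0.56 0.1936 0.2429 483
   gap 0.244 0.2611
case 0.58 0.1935 0.242 503
   gap 0.2433 0.2606
case 0.6 0.1936 0.2421 515
   gap 0.2434 0.2606
```

Slot centre x≈0.536 at y=0.12, rail top z≈0.0305. The gap between case and fence is ≈17 mm (fence face y≈0.261). Lowering to just above the lips, then slowly in.

Call:
{"name": "drive_effector", "arguments": {"rows": {"plan":[[0.03,-0.32,0.3,0,0],[0.03,-0.32,0.7,0,0],[0.03,-0.32,1.1,0,0],[0.03,-0.32,1.25,0,0],[0.03,-0.32,1.25,0,0],[0.03,-0.32,1.25,0,0]]}}}

```text
clock: 8.55
tool_pos: [0.5373, 0.1202, 0.1291]
orientation: [-180.0, -0.1, 0.0]
force: [-0.2, -0.3, -1.8]
opening: 0.012
gripper_force: 30.0
```

Call:
{"name": "drive_effector", "arguments": {"rows": {"plan":[[0,0,0.02,0,0],[0,0,0.04,0,0],[0,0,0.055,0,0],[0,0,0.055,0,0]]}}}

```text
clock: 9.05
tool_pos: [0.5361, 0.12, 0.122]
orientation: [180.0, 0.0, 0.0]
force: [0.0, -0.4, -3.1]
opening: 0.012
gripper_force: 30.0
```

Call:
{"name": "drive_effector", "arguments": {"rows": {"plan":[[0,0,0.02,0,0],[0,0,0.04,0,0],[0,0,0.04,0,0]]}}}

```text
clock: 9.43
tool_pos: [0.536, 0.12, 0.1178]
orientation: [180.0, 0.0, 0.0]
force: [0.2, 0.7, -3.0]
opening: 0.0113
gripper_force: 30.0
```

Call:
{"name": "drive_effector", "arguments": {"rows": {"plan":[[0,0,0.02,0,0],[0,0,0.04,0,0],[0,0,0.04,0,0]]}}}

```text
clock: 9.8
tool_pos: [0.536, 0.1199, 0.1138]
orientation: [180.0, 0.0, 0.0]
force: [-0.2, 0.0, -2.9]
opening: 0.012
gripper_force: 30.0
```

In the slot without contact. Sliding towards the case, then in small steps with force checks.

To row units: -0.046 m is -0.46, -0.04 m is -0.4.

Call:
{"name": "drive_effector", "arguments": {"rows": {"plan":[[0,-0.08,0,0,0],[0,-0.18,0,0,0],[0,-0.3,0,0,0],[0,-0.4,0,0,0],[0,-0.46,0,0,0],[0,-0.46,0,0,0]]}}}

```text
clock: 10.55
tool_pos: [0.5361, 0.1665, 0.114]
orientation: [180.0, 0.0, 0.1]
force: [0.2, 0.5, -3.1]
opening: 0.0118
gripper_force: 30.0
```

Call:
{"name": "drive_effector", "arguments": {"rows": {"plan":[[0,-0.02,0,0,0],[0,-0.04,0,0,0],[0,-0.06,0,0,0],[0,-0.08,0,0,0],[0,-0.1,0,0,0],[0,-0.12,0,0,0]]}}}

```text
clock: 11.3
tool_pos: [0.5359, 0.1774, 0.1141]
orientation: [179.9, 0.0, 0.0]
force: [-0.4, -4.8, -0.4]
opening: 0.0118
gripper_force: 30.0
```

To row units: -0.009 m is -0.09, -0.0075 m is -0.075.

Call:
{"name": "drive_effector", "arguments": {"rows": {"plan":[[0,-0.015,0,0,0],[0,-0.03,0,0,0],[0,-0.045,0,0,0],[0,-0.06,0,0,0],[0,-0.075,0,0,0],[0,-0.09,0,0,0]]}}}

```text
clock: 12.05
tool_pos: [0.5362, 0.1871, 0.114]
orientation: [180.0, 0.0, 0.0]
force: [0.0, -4.8, -0.2]
opening: 0.0118
gripper_force: 30.0
```

Call:
{"name": "drive_effector", "arguments": {"rows": {"plan":[[0,-0.01,0,0,0],[0,-0.02,0,0,0]]}}}

```text
clock: 12.3
tool_pos: [0.5362, 0.1891, 0.114]
orientation: [180.0, 0.0, 0.0]
force: [0.1, -4.3, -0.6]
opening: 0.0119
gripper_force: 30.0
```

Call:
{"name": "drive_effector", "arguments": {"rows": {"plan":[[0,-0.01,0,0,0],[0,-0.01,0,0,0]]}}}

```text
clock: 12.55
tool_pos: [0.5362, 0.1902, 0.114]
orientation: [-180.0, -0.0, 0.0]
force: [0.5, -3.5, -0.7]
opening: 0.0118
gripper_force: 30.0
```

To row units: -0.0007 m is -0.007.

Call:
{"name": "drive_effector", "arguments": {"rows": {"plan":[[0,-0.007,0,0,0],[0,-0.007,0,0,0]]}}}

```text
clock: 12.8
tool_pos: [0.5362, 0.1905, 0.1141]
orientation: [180.0, 0.0, 0.0]
force: [-0.9, -6.1, 0.2]
opening: 0.0116
gripper_force: 30.0
```

Call:
{"name": "drive_effector", "arguments": {"rows": {"plan":[[0,-0.007,0,0,0],[0,-0.007,0,0,0]]}}}

```text
clock: 13.05
tool_pos: [0.5364, 0.1912, 0.1141]
orientation: [180.0, -0.0, 0.0]
force: [2.5, -5.7, -0.8]
opening: 0.0117
gripper_force: 30.0
```

Call:
{"name": "drive_effector", "arguments": {"rows": {"plan":[[0,-0.005,0,0,0],[0,-0.005,0,0,0]]}}}

```text
clock: 13.3
tool_pos: [0.5366, 0.1918, 0.1141]
orientation: [180.0, -0.0, 0.0]
force: [1.6, -6.9, -1.1]
opening: 0.0119
gripper_force: 30.0
```

Call:
{"name": "drive_effector", "arguments": {"rows": {"plan":[[0,-0.005,0,0,0],[0,-0.005,0,0,0]]}}}

```text
clock: 13.55
tool_pos: [0.5367, 0.1923, 0.1141]
orientation: [180.0, -0.0, 0.0]
force: [2.5, -6.2, -2.2]
opening: 0.0117
gripper_force: 30.0
```

Call:
{"name": "drive_effector", "arguments": {"rows": {"plan":[[0,-0.005,0,0,0],[0,-0.005,0,0,0]]}}}

```text
clock: 13.8
tool_pos: [0.5367, 0.1925, 0.1141]
orientation: [180.0, -0.0, 0.0]
force: [2.8, -7.5, -2.1]
opening: 0.0123
gripper_force: 30.0
```

Call:
{"name": "drive_effector", "arguments": {"rows": {"plan":[[0,-0.005,0,0,0],[0,-0.005,0,0,0]]}}}

```text
clock: 14.05
tool_pos: [0.5367, 0.1926, 0.1141]
orientation: [179.9, -0.0, 0.0]
force: [3.1, -8.8, -0.9]
opening: 0.0116
gripper_force: 30.0
```

To row units: -0.0005 m is -0.005.

Call:
{"name": "drive_effector", "arguments": {"rows": {"plan":[[0,-0.005,0,0,0],[0,-0.005,0,0,0]]}}}

```text
clock: 14.3
tool_pos: [0.5366, 0.1928, 0.1141]
orientation: [179.9, -0.0, 0.0]
force: [3.2, -10.2, -0.2]
opening: 0.0121
gripper_force: 30.0
```

Call:
{"name": "drive_effector", "arguments": {"rows": {"plan":[[0,-0.005,0,0,0],[0,-0.005,0,0,0]]}}}

```text
clock: 14.55
tool_pos: [0.5366, 0.1929, 0.1141]
orientation: [179.9, -0.0, 0.0]
force: [3.9, -10.7, -1.0]
opening: 0.012
gripper_force: 30.0
```

```bash
python3 - <<'E'
from h import *
d=snap('wrist','w4');P,m=cloud(d,(0,640,0,270))
k=m&(P[...,2]>.058)&(P[...,2]<.075)
for x in (.55,.56,.57,.58,.59,.60,.61):
    q=np.sort(P[k&(abs(P[...,0]-x)<.004)&(P[...,1]>.17)&(P[...,1]<.30)][:,1]); 
    print(x,q.min().round(4) if len(q) else 0,len(q))
d=snap('top','t4')
a=cv2.resize(d['im'][165:275,185:265],None,fx=5,fy=5,interpolation=cv2.INTER_CUBIC); b=cv2.resize(load('w4')['im'][100:300,:400],(400,200))
mm=np.zeros((550,800,3),np.uint8);mm[:,:400]=a;mm[:200,400:]=b
s=snap('scene','s4')['im']; mm[205:,400:]=cv2.resize(s[190:290,390:505],(400,345),interpolation=cv2.INTER_CUBIC)
cv2.imwrite('pics/c5.png',mm[:,:,::-1])
E
```

```text
0.55 0.1751 3177
0.56 0.1882 2475
0.57 0.2117 2510
0.58 0.2117 2641
0.59 0.2117 2707
0.6 0.2116 2830
0.61 0.2116 2925
```

View pics/c5.png

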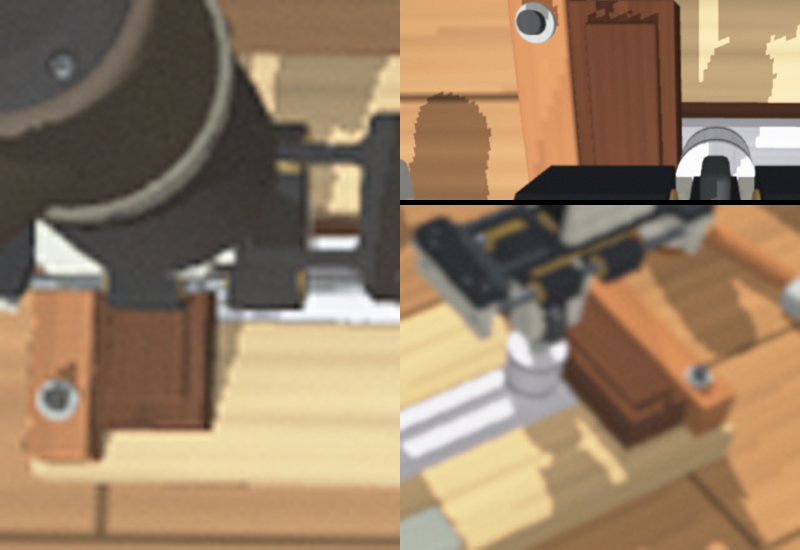

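Case is flush against the fence on both sides (wrist crop: case/fence seam closed along its length; near face y=0.2117 at all x), collar touching it. Push force ≈10 N. Now pressing down in steps.

To row units: 0.002 m is 0.02, 0.001 m is 0.01.

Call:
{"name": "drive_effector", "arguments": {"rows": {"plan":[[0,0,0.01,0,0],[0,0,0.02,0,0],[0,0,0.02,0,0]]}}}

```text
clock: 15.08
tool_pos: [0.5366, 0.1929, 0.1128]
orientation: [179.9, -0.0, 0.0]
force: [2.1, -12.0, 6.3]
opening: 0.0117
gripper_force: 30.0
```

Call:
{"name": "drive_effector", "arguments": {"rows": {"plan":[[0,0,0.01,0,0],[0,0,0.02,0,0],[0,0,0.02,0,0]]}}}

```text
clock: 15.45
tool_pos: [0.5366, 0.1929, 0.1109]
orientation: [179.9, -0.0, 0.0]
force: [2.3, -11.8, 7.0]
opening: 0.0117
gripper_force: 30.0
```

Call:
{"name": "drive_effector", "arguments": {"rows": {"plan":[[0,0,0.01,0,0],[0,0,0.01,0,0]]}}}

```text
clock: 15.7
tool_pos: [0.5366, 0.1929, 0.1101]
orientation: [179.9, -0.0, 0.0]
force: [0.4, -11.8, 8.6]
opening: 0.0115
gripper_force: 30.0
```

To row units: 0.0018 m is 0.018, 0.001 m is 0.01.

Call:
{"name": "drive_effector", "arguments": {"rows": {"plan":[[0,0,0.01,0,0],[0,0,0.018,0,0],[0,0,0.018,0,0]]}}}

```text
clock: 16.08
tool_pos: [0.5367, 0.1929, 0.1087]
orientation: [179.9, -0.0, 0.0]
force: [-0.7, -13.4, 10.9]
opening: 0.0116
gripper_force: 30.0
```

To row units: 0.0002 m is 0.002, 24 degrees is 6.

Call:
{"name": "drive_effector", "arguments": {"rows": {"plan":[[0,0,0.002,1.5,0],[0,0,0.002,3,0],[0,0,0.002,4.5,0],[0,0,0.002,6,0]]}}}

```text
clock: 16.58
tool_pos: [0.535, 0.1925, 0.1079]
orientation: [179.8, 0.0, -24.2]
force: [-5.8, -10.8, 12.7]
opening: 0.0118
gripper_force: 30.1
```

```bash
python3 - <<'E'
from plant import status
print(status.get_obs()['moment'])
E
```

```text
[-4.44726419  2.39114803  0.25106555]
```

To row units: 24 degrees is 6.

Call:
{"name": "drive_effector", "arguments": {"rows": {"plan":[[0,0,0,2,0],[0,0,0,4,0],[0,0,0,6,0],[0,0,0,8,0],[0,0,0,8,0]]}}}

```text
clock: 17.2
tool_pos: [0.5353, 0.1923, 0.108]
orientation: [179.8, -0.1, -56.1]
force: [-4.1, -13.0, 11.9]
opening: 0.0118
gripper_force: 30.0
```

```bash
python3 - <<'E'
from plant import status
o=status.get_obs();print(o['moment'],o['joint_pos'])
E
```

```text
[-4.91935867  1.71942665 -0.05371295] [ 39.52191272  18.45118703 -23.29377789   0.1087746  -48.45667413
  -5.67908655]
```

To row units: 34 degrees is 8.5.

Call:
{"name": "drive_effector", "arguments": {"rows": {"plan":[[0,0,0,2,0],[0,0,0,4,0],[0,0,0,6,0],[0,0,0,8,0],[0,0,0,8.5,0],[0,0,0,8.5,0]]}}}

```text
clock: 17.95
tool_pos: [0.5354, 0.1922, 0.1081]
orientation: [179.9, -0.2, -90.0]
force: [-3.8, -12.3, 13.8]
opening: 0.0118
gripper_force: 30.0
```

```bash
python3 - <<'E'
from plant import status
o=status.get_obs();print(o['moment'])
E
```

```text
[-5.01114686  1.62263588  0.17083488]
```

Turned to exactly 90° without jamming. Easing up so the spring draws the head under the lips while still pushing, then letting go.

To row units: -0.0025 m is -0.025, -0.002 m is -0.02.

Call:
{"name": "drive_effector", "arguments": {"rows": {"plan":[[0,0,-0.01,0,0],[0,0,-0.02,0,0],[0,0,-0.025,0,0],[0,0,-0.025,0,0]]}}}

```text
clock: 18.45
tool_pos: [0.5353, 0.1922, 0.1099]
orientation: [179.9, -0.2, -90.0]
force: [-3.6, -12.3, 6.8]
opening: 0.0117
gripper_force: 30.0
```

To row units: -0.0008 m is -0.008, -0.0004 m is -0.004.

Call:
{"name": "drive_effector", "arguments": {"rows": {"plan":[[0,0,-0.004,0,0],[0,0,-0.008,0,0],[0,0,-0.008,0,0]]}}}

```text
clock: 18.82
tool_pos: [0.5352, 0.1922, 0.1099]
orientation: [179.9, -0.2, -90.0]
force: [-0.9, -12.3, 0.5]
opening: 0.0114
gripper_force: 30.0
```

Call:
{"name": "drive_effector", "arguments": {"rows": {"plan":[[0,0,-0.004,0,0],[0,0,-0.004,0,0]]}}}

```text
clock: 19.08
tool_pos: [0.5352, 0.1922, 0.11]
orientation: [179.8, -0.2, -90.0]
force: [1.3, -11.6, -2.8]
opening: 0.0117
gripper_force: 30.0
```

To row units: -0.12 m is -1.2, -0.08 m is -0.8.

Call:
{"name": "drive_effector", "arguments": {"rows": {"plan":[[0,0,0,0,0.02],[0,0,0,0,0.03],[0,0,0,0,0.04],[0,0,0,0,0.05],[0,0,0,0,0.05],[0,0,-0.3,0,0.05],[0,0,-0.8,0,0.05],[0,0,-1.2,0,0.05]]}}}

```text
clock: 20.08
tool_pos: [0.5364, 0.1945, 0.2327]
orientation: [-179.9, 0.0, -90.0]
force: [-0.2, 0.2, -0.3]
opening: 0.0501
gripper_force: 0.0
```

Call:
{"name": "drive_effector", "arguments": {"rows": {"plan":[[0.6,0,0,0,0.05],[1,0,0,0,0.05],[1,0,0,0,0.05]]}}}

```text
clock: 20.45
tool_pos: [0.5359, 0.0923, 0.2311]
orientation: [-180.0, 0.0, -90.1]
force: [0.3, 0.4, 0.3]
opening: 0.0502
gripper_force: 0.0
```

```bash
python3 - <<'E'
from h import *
d=snap('wrist','w5'); t=snap('top','t5'); s=snap('scene','s5')
mm=np.zeros((560,800,3),np.uint8)
mm[:300,:400]=cv2.resize(d['im'],(400,300));mm[:300,400:]=cv2.resize(s['im'][180:300,345:505],(400,300),interpolation=cv2.INTER_CUBIC)
mm[300:,:400]=cv2.resize(t['im'][165:269,185:345],(400,260),interpolation=cv2.INTER_CUBIC)
cv2.imwrite('pics/c6.png',mm[:,:,::-1])
P,m=cloud(d,(0,640,0,480))
q=P[m&(abs(P[...,2]-.109)<.008)&(abs(P[...,0]-.536)<.04)&(abs(P[...,1]-.192)<.04)]
print('wing',len(q),q.mean(0),cv2.minAreaRect((q[:,:2]*1000).astype(np.float32)))
for x in (.48,.50,.52,.55,.57,.59,.61):
    c=P[m&(abs(P[...,0]-x)<.004)&(abs(P[...,2]-.0665)<.004)&(P[...,1]>.2)&(P[...,1]<.3)][:,1]; print(x,len(c), c.min().round(4) if len(c) else 0)
c=P[m&(abs(P[...,2]-.0665)<.003)&(P[...,1]>.15)&(P[...,1]<.209)&(abs(P[...,0]-.536)<.03)]; print('collar y',c[:,1].min(),c[:,1].max(),c[:,2].mean()) if len(c) else 0
E
```

```text
wing 520 [0.53600166 0.18340921 0.10993301] ((536.218994140625, 184.856201171875), (27.678743362426758, 11.506171226501465), 89.90522003173828)
0.48 127 0.2127
0.5 131 0.2117
0.52 166 0.2002
0.55 181 0.2
0.57 145 0.2108
0.59 136 0.2113
0.61 0 0
collar y 0.19338204551162647 0.2089375036154148 0.06670145055389108
```

View pics/c6.png

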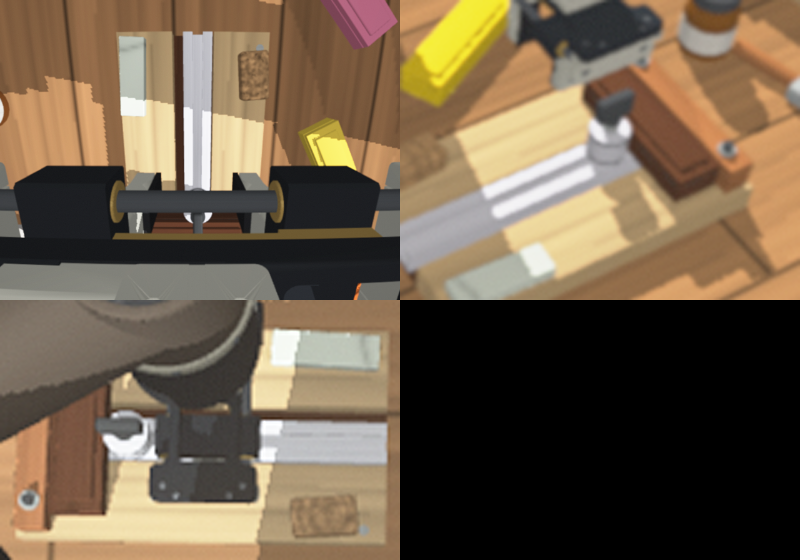

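The stop is locked with its wing along the slot, and the case sits between collar and fence. A clearer depth check from above the fence confirms squareness and gaps.

Careful with the scale: shifts go in units of 100 mm and turns go in units of 4 degrees. That gives: -0.2 m is -2, -0.22 m is -2.2.

Call:
{"name": "drive_effector", "arguments": {"rows": {"plan":[[-0.4,0,-0.3,0,0.05],[-1,0,-0.4,0,0.05],[-1.5,0,-0.4,0,0.05],[-2,0,-0.4,0,0.05],[-2.2,0,-0.4,0,0.05],[-2.2,0,-0.4,0,0.05]]}}}

```text
clock: 21.35
tool_pos: [0.5356, 0.3163, 0.2699]
orientation: [179.9, -0.0, -89.8]
force: [0.3, 0.4, -0.0]
opening: 0.0501
gripper_force: 0.0
```

```bash
python3 - <<'E'
from h import *
d=snap('wrist','w6'); P,m=cloud(d,(0,640,0,480))
Z=P[...,2]
q=P[m&(abs(Z-.109)<.008)&(abs(P[...,0]-.536)<.04)&(abs(P[...,1]-.192)<.04)]
print('wing',len(q),q.mean(0),cv2.minAreaRect((q[:,:2]*1000).astype(np.float32)))
fit=[]
for x in np.arange(.46,.62,.01):
    c=P[m&(abs(P[...,0]-x)<.004)&(Z>.05)&(Z<.08)&(P[...,1]>.19)&(P[...,1]<.3)]
    if len(c)<20: continue
    hi=c[abs(c[:,2]-.0665)<.0025][:,1]; print(x.round(2),'near',hi.min().round(4),'z prof',[np.median(c[abs(c[:,1]-y)<.001][:,2]).round(4) if (abs(c[:,1]-y)<.001).any() else None for y in (.255,.258,.26,.262,.264,.268)])
c=P[m&(abs(Z-.0675)<.004)&(P[...,1]>.15)&(P[...,1]<.21)&(abs(P[...,0]-.536)<.03)]; print('collar',c.min(0),c.max(0),cv2.minEnclosingCircle((c[:,:2]*1000).astype(np.float32)))
E
```

```text
wing 998 [0.53551692 0.19270255 0.11000712] ((535.4219360351562, 192.1302032470703), (11.695008277893066, 40.25226593017578), 0.048884905874729156)
0.46 near 0.2627 z prof [np.float64(0.0618), np.float64(0.0621), None, np.float64(0.0632), np.float64(0.0642), np.float64(0.0647)]
0.47 near 0.2202 z prof [np.float64(0.0629), np.float64(0.0622), np.float64(0.0625), np.float64(0.0628), np.float64(0.0645), np.float64(0.0652)]
0.48 near 0.2186 z prof [np.float64(0.0629), np.float64(0.0625), np.float64(0.0626), np.float64(0.063), np.float64(0.0645), np.float64(0.0649)]
0.49 near 0.2139 z prof [np.float64(0.0624), np.float64(0.0627), np.float64(0.0626), np.float64(0.0629), np.float64(0.0645), np.float64(0.0647)]
0.5 near 0.2212 z prof [np.float64(0.0625), np.float64(0.0626), np.float64(0.0627), np.float64(0.0631), np.float64(0.0642), np.float64(0.0649)]
0.51 near 0.2156 z prof [np.float64(0.0629), np.float64(0.0625), np.float64(0.0622), np.float64(0.0631
[... 922 characters left out ...]
.2132 z prof [np.float64(0.0625), np.float64(0.063), np.float64(0.0628), np.float64(0.0628), np.float64(0.0647), np.float64(0.0647)]
0.59 near 0.2181 z prof [np.float64(0.0627), np.float64(0.0628), np.float64(0.0627), np.float64(0.0634), np.float64(0.0645), np.float64(0.0651)]
0.6 near 0.2124 z prof [np.float64(0.0629), np.float64(0.0628), np.float64(0.0626), np.float64(0.0633), np.float64(0.0645), np.float64(0.0647)]
0.61 near 0.2123 z prof [np.float64(0.0627), np.float64(0.0625), np.float64(0.0628), np.float64(0.0633), np.float64(0.0644), np.float64(0.0676)]
collar [0.51622767 0.17364177 0.06374956] [0.55516225 0.20965713 0.06898894] ((535.8109741210938, 192.2676239013672), 20.19873046875)
```

```bash
python3 - <<'E'
from h import *
d=load('w6'); P,m=cloud(d,(0,640,0,480)); Z=P[...,2]
for x in np.arange(.462,.617,.008):
    c=P[m&(abs(P[...,0]-x)<.004)&(Z>.05)&(Z<.075)&(P[...,1]>.2)&(P[...,1]<.25)]
    print(x.round(3),np.sort(c[:,1])[:3].round(4),end=' | ')
# depth profile collar->case beside the wing
print()
for x in (.524,.527,.545,.548):
    k=m&(abs(P[...,0]-x)<.0015)&(P[...,1]>.202)&(P[...,1]<.218); q=P[k]; q=q[np.argsort(q[:,1])]; print(x,q[:,1:].round(4).tolist()[::2])
E
```

```text
0.462 [0.2126 0.2127 0.2134] | 0.47 [0.2125 0.2126 0.2126] | 0.478 [0.2127 0.2127 0.2127] | 0.486 [0.2128 0.2128 0.2128] | 0.494 [0.2127 0.2128 0.2128] | 0.502 [0.2128 0.2129 0.2129] | 0.51 [0.2128 0.2129 0.2129] | 0.518 [0.2001 0.2002 0.2007] | 0.526 [0.2    0.2001 0.2001] | 0.534 [0.2094 0.2096 0.2102] | 0.542 [0.2 0.2 0.2] | 0.55 [0.2 0.2 0.2] | 0.558 [0.2122 0.2122 0.2122] | 0.566 [0.2122 0.2122 0.2122] | 0.574 [0.2121 0.2121 0.2122] | 0.582 [0.2121 0.2121 0.2122] | 0.59 [0.2122 0.2122 0.2122] | 0.598 [0.212  0.2122 0.2122] | 0.606 [0.2121 0.2122 0.2122] | 0.614 [0.212  0.2121 0.2121] | 
0.524 [[0.2021, 0.0649], [0.2024, 0.0665], [0.2031, 0.0661], [0.2031, 0.0665], [0.2039, 0.0661], [0.2041, 0.0678], [0.2046, 0.0659], [0.2049, 0.0675], [0.2054, 0.0655], [0.2057, 0.0681], [0.2063, 0.0664], [0.2063, 0.0667], [0.2071, 0.0664], [0.2071, 0.0669], [0.2072, 0.0678], [0.2078, 0.0367], [0.2079, 0.0596], [0.208, 0.0308], [0.2083, 0.0492], [0.2086, 0.0362], [0.2087, 0.0666], [0.2089, 0.0303], [0.209, 0.0554], [0.2092, 0.0331], [0.213, 0.062], [0.2131, 0.063], [0.2138, 0.0616], [0.2139, 0.06
[... 1408 characters left out ...]
[0.2163, 0.0619], [0.2164, 0.0628], [0.2171, 0.0624], [0.2173, 0.0639], [0.218, 0.0628]]
0.548 [[0.2024, 0.0661], [0.2024, 0.0667], [0.2031, 0.066], [0.2034, 0.0681], [0.2039, 0.0656], [0.204, 0.0669], [0.2047, 0.0659], [0.2048, 0.067], [0.2055, 0.0661], [0.2057, 0.0672], [0.2062, 0.0655], [0.2064, 0.0668], [0.2068, 0.0424], [0.2073, 0.0673], [0.2073, 0.0312], [0.2074, 0.062], [0.2077, 0.0502], [0.2079, 0.0665], [0.2082, 0.0616], [0.2083, 0.0411], [0.2086, 0.0582], [0.2089, 0.0379], [0.2122, 0.0614], [0.2124, 0.0632], [0.2131, 0.0629], [0.214, 0.0632], [0.214, 0.0636], [0.2147, 0.0624], [0.2156, 0.0627], [0.2156, 0.0636], [0.2163, 0.0623], [0.2171, 0.0613], [0.2171, 0.0622], [0.218, 0.0626]]
```

```bash
python3 -c "
from plant import job
print(job.close_job())"
```

```text
the job is handed in; nothing more can be done
None
```

The job is handed in: the stop is locked with its wing along the slot, and the case is flush against the fence and held by the collar. The last depth view put any gap at the collar at 0.2 ± 0.5 mm, and the arm took about 21 s of the 72 s.

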